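Chuck a coin roll and close its end in the hand press

TASK

Close the end of the coin roll in the hand press. The roll lies on the level stand: lay it on the sloping stand and let go, take it again so that you can stand it upright in the open chuck, and turn the chuck's sleeve clockwise by its knob until all three jaws grip the roll firmly. Then pull the sprung lever all the way down so that its head presses on the roll, ease it slowly back up by hand without letting it snap, and leave the roll upright and gripped in the chuck, without disturbing the till roll, the stamp or the stapler.

Things in the scene. Friction and masses are not known exactly. Their poses are not given: they have to be found in the camera images.
- roll: Paper roll of coins, a plain cylinder 26 mm in diameter and 88 mm long, 0.3 kg. Origin at the centre of one end face, its z axis runs along the roll to the other end (either end may go down). It starts lying level on the level stand, its z along the stand's x.
- roll_middle (a point): The middle of the coin roll, on its axis, 44 mm from either end.
- level_stand: Small grey stand, base 120 x 60 x 6 mm, with two steel rails (22 mm over both) along its x that carry a roll level, the roll's axis 34 mm above the counter. Origin at the centre of its underside. The rails are narrower than the roll, so fingers pass beside them; end plates at x = -50 and +50 mm reach 26 mm high.
- slope_stand: Small grey stand, base 120 x 70 x 6 mm (x from -55 to +65 mm), with two rails (22 mm over both) that rise at 45 degrees towards its own +x (away from the robot to the right), and a stop plate at their lower end. Origin under it on the counter, x towards the high end, z up.
- slope_rails: The sloping rails of that stand. Origin where the centre of the lower end face of a seated roll lies, 40 mm above the counter (at x = -32 mm of the stand); z points up along the seated roll's axis (45 degrees), x points down square to the slope (the rails lie at x = 14 mm), y level. The stop's face is at z = -1 mm.
- slope_seat (a point): Where the middle of the roll lies when it is seated on the slope: 44 mm up the axis from the origin of slope_rails, 71 mm above the counter.
- press: Grey hand press fixed to the counter, base 225x104x14 mm (x -68 to +158). Origin on the counter under the chuck's axis, z up, -x faces the robot. Round steel jaw plate (92 mm diameter, top at 34 mm) with three upright sliding steel jaws, tops at 60 mm; a seated roll's top is at 122 mm. Two uprights at x = 110 mm, 165 mm high, carry the lever.
- chuck_seat (a point): Centre of the jaw plate's top face, 34 mm above the counter, on the chuck's axis: the centre of a seated roll's lower face.
- jaw0: A chuck jaw, a steel block 12 mm wide and 26 mm high, at 60 degrees from the press's x. Origin on the chuck's axis on the jaw plate (before it slides inwards).
- jaw1: The same jaw at 180 degrees (robot side).
- jaw2: The same jaw at 300 degrees.
- sleeve (a joint): Angle of the chuck's sleeve, rad, grows clockwise seen from above (tightening), stop at 1.9. All jaws move in together, 5 mm per rad; their faces are 20.5 mm from the axis at 0 and meet the roll at about 1.5; then the sprung jaw faces wind up, some 5 N more on each per 0.1 rad, firm from 1.7 on. It stays where it is left; 2.5 N at the knob turns it, 6 N at the stop.
- sleeve_knob (a point): Point to grip on the sleeve's knob: an upright white cylinder 20 mm in diameter, from 18 to 68 mm above the counter, on a spoke 95 mm from the chuck's axis; this point is on its axis at 46 mm. At joint 0 it stands at 235 degrees about the press's z (from its x axis); tightening carries it round the robot side.
- lever (a joint): Angle of the press lever, rad: 0 up (its sprung home), 1.5 fully down at its stop, where its arms are level. The spring needs about 4 to 12 N at the bar.
- lever_bar (a point): Middle of the lever's level white crossbar, 18 mm in diameter, 90 mm long, along the press's y, between two arms 112 mm apart. It turns about a level pivot (along the press's y) 110 mm behind the chuck's axis, 150 mm above the counter, at radius 180 mm: 330 mm high when up; when down 150 mm high and 70 mm in front of the chuck's axis.
- ram: The lever's sprung brass head, a disc 34 mm in diameter on a stem between the arms, 110 mm from the pivot; with the lever down it comes down on top of the seated roll and gives up to 8 mm. Origin on the lever's centre line.
- till_roll: White paper till roll standing on end, 58 mm in diameter and 57 mm high; a bystander. Origin under its centre.
- wood_stamp: Wooden-handled hand stamp standing upright, 30 mm in diameter and 75 mm high; a bystander. Origin under its centre.
- stapler: Black desk stapler, 36 x 128 x 46 mm; a bystander. Origin under its centre, its length along y.
There are look-alikes about, which are no part of the job. Leave any green or turquoise look-alike of the roll alone.

How it is judged:
On the way, in this order (a step that is already met when the one before it is completed fails the run):
1. the roll lies on the sloping stand, let go (distance between roll_middle and slope_seat below 0.02 m and angle between the z axis of roll and the z axis of slope_rails, either way round below 0.15 rad and contact force between the fingers and roll below 0.1 N), for 0.2 s.
2. the roll stands upright on the jaw plate between the open jaws (horizontal distance between roll_middle and chuck_seat below 0.01 m and z of roll_middle in the frame of chuck_seat below 0.049 m and angle between the z axis of roll and the z axis of press, either way round below 0.15 rad and value of joint sleeve below 1 rad), for 0.2 s.
3. the sleeve is turned until all three jaws grip the roll (over 3 N each) (contact force between each of jaw0, jaw1, jaw2 and roll above 3 N and value of joint sleeve above 1.2 rad and value of joint lever below 0.3 rad), for 0.2 s.
4. the lever is pulled fully down (over 1.42 rad) and its head presses on the roll (over 3 N), the jaws still gripping (value of joint lever above 1.42 rad and contact force between ram and roll above 3 N and contact force between each of jaw0, jaw1, jaw2 and roll above 2 N), for 0.15 s.
At the end, for the whole second after the job is handed in: The lever is back up (within 0.08 rad of home), and the roll stands upright (within 0.08 rad) and at rest on the jaw plate (not more than 5 mm above it), within 4 mm of the chuck's axis, gripped by all three jaws with more than 2 N each (value of joint lever below 0.08 rad and horizontal distance between roll_middle and chuck_seat below 0.004 m and z of roll_middle in the frame of chuck_seat below 0.049 m and angle between the z axis of roll and the z axis of press, either way round below 0.08 rad and contact force between each of jaw0, jaw1, jaw2 and roll above 2 N and linear speed of roll below 0.02 m/s); the robot touches nothing.
It fails at once if the lever snaps back up (faster than 2.5 rad/s, 0.45 m/s at the bar) (velocity of joint lever below -2.5 rad/s).
It fails at once if the till roll is moved by more than 30 mm (distance of till_roll from where it was at the start of the episode above 0.03 m).
It fails at once if the stamp is moved by more than 30 mm (distance of wood_stamp from where it was at the start of the episode above 0.03 m).
It fails at once if the stapler is moved by more than 30 mm (distance of stapler from where it was at the start of the episode above 0.03 m).
It also fails if it takes over 72 s, if anything falls off the work surface, if the arm or the gripper's body presses on something with over 40 N, if the wrist force passes 120 N, or if a joint passes its speed limit or range.

ROBOT

A 6-joint arm with a two-finger parallel gripper is mounted at the origin on a cart in front of the work surface, level with it; the furniture and walls round the work are solid. World frame = base frame: x ahead of the robot, y to its left, z up, the work surface at z = 0. Lengths are in m, angles in rad, forces in N, time in s.
With the tool pointing down it reaches from about 0.25 to 0.775 m from the base axis. Payload 4 kg.
Tool frame: the origin (TCP) lies between the finger pads; the fingertips stand 11 mm ahead of it and the grasp point (between the pads) lies 8 mm behind it (robot.tip_extent is the z of the fingertips in the tool frame, in m); z points along the fingers, y is the line along which they close (so a half turn about z gives the same grasp; the last joint's range is limited). The gripper opens to 94 mm and grips with 3 to 60 N. Pads are 16 mm wide; open, the fingers measure 119 mm over their backs; the gripper's body (75 mm by 177 mm) begins 78 mm behind the grasp point.
Start: joints at [-1.26, 0.087, 1.371, -0, 1.684, -0.103], TCP at [0.221, -0.504, 0.217] pointing down, gripper open.
Joint ranges: [-3.1, 3.1], [-0.76, 2.03], [0.27, 2.55], [-1.08, 4.22], [0.17, 2.65], [-2.57, 2.57]. Speed limits (rad/s): [2.79, 2.79, 3.14, 3.14, 3.14, 3.14].

INTERFACE

Orientations are given as [roll, pitch, yaw] about the fixed x, y, z axes, in that order (R = Rz(yaw) Ry(pitch) Rx(roll)).
In Python, from bench import robot, imaging gives the robot as it stands.
- The arm moves only by the shell command python3 -m pendant 'ROWS'. ROWS is JSON, a list of rows, each a list of 7 numbers: the shift along the world's x, y, z in cm, then the turn, a rotation vector about the world's x, y, z in degrees, then the opening, from 0 (shut) to 1 (fully open). In form: [[dx, dy, dz, ax, ay, az, jaw], ...]. A call has 1 to 8 rows; each row shifts and turns the commanded pose from where the row before left it; what a row does not reach is not made up. A row lasts 1/10 s, in which the tool goes at most 50 mm and 8.59 degrees, less where a joint would pass 70% of its speed; a pose out of reach is approached as far as the arm can. A call is refused whole if a number of a shift passes 5 or a number of a turn 8.59, either way. A call with a gripper value outside its range is refused whole. The fingers move at their own pace and stop on an object; the grip force is fixed at half the most. Time passes only in rows, so rows that do not move let the fingers close. It gives the time, the measured TCP pose, the force, the opening and the grip force at its end, in the units of the state.
- robot.get_obs(): the state, without advancing time (a new reading comes with each control period).
- imaging.snapshot(name): name is "side" or "top" or "wrist"; returns the picture (480x640x3 uint8, red, green, blue); there is no depth.
- imaging.camera_params(name): a dict with "camera_matrix" (3x3 intrinsics, pixels), "k1" (the pictures are not rectified: a ray, as slopes to the right and down, at radius r is drawn at 1 + k1 r^2 times it, then the intrinsics apply), "R" (3x3) and "t" (3): a world point X has camera coordinates R X + t. Camera axes: x right, y down, z forward; pixel columns grow to the right and rows downward; lengths in m; the calibration is good to about 2 mm. A picture is of the moment at which its call begins: read the wrist's pose just before it. camera_params takes no time and is no camera call; for the wrist camera it gives the pose at the moment of the call.
- robot.close_job(): hands the job in; it is judged then, once.
The state is a dict: "time": time; "joint_positions": joint angles; "qvel": joint speeds; "joint_torque": joint torques, N m; "tool_pos": TCP position; "ee_rot": TCP orientation; "wrist_force": force on the tool from outside, world axes, zero at the start; "wrist_torque": the same for the moment, N m; "width": finger opening in m; "finger_force": force on a finger pad.
Only numpy, scipy, OpenCV 4.12 (cv2) and the standard library are available. Lean on these libraries where they do the work, as an engineer would, in place of code of your own. Each camera call takes 0.05 s, during which the arm holds its last target. There are 200 camera calls.

## Working session

There is one attempt and no reset: what is moved stays moved. The work goes in short steps, Python scripts to look and compute and a shell command to move; the robot and the scene stay as the last step left them, time stands still between calls to the robot, and variables do not carry over. Pictures are saved under pics/ and viewed, at most 10 in all, crops included, and the job is handed in when it is done.

```bash
ls; mkdir -p pics
python3 - <<'E'
from bench import robot, imaging
import cv2
for n in ("side","top"):
    im=imaging.snapshot(n); cv2.imwrite(f"pics/{n}0.png",im[:,:,::-1])
    p=imaging.camera_params(n); print(n,p)
o=robot.get_obs(); print(o)
E
```

```text
pics
side {'camera_matrix': array([[480.25529753,   0.        , 321.67600297],
       [  0.        , 480.25529753, 237.86698534],
       [  0.        ,   0.        ,   1.        ]]), 'k1': -0.07009680649032803, 'R': array([[-0.98610608, -0.16609842, -0.00247128],
       [-0.05575376,  0.34494384, -0.93696599],
       [ 0.15648103, -0.92381008, -0.34941183]]), 't': array([0.50178206, 0.22323559, 1.16632341])}
top {'camera_matrix': array([[564.77259072,   0.        , 314.59096203],
       [  0.        , 564.77259072, 238.58986408],
       [  0.        ,   0.        ,   1.        ]]), 'k1': -0.021583360138014256, 'R': array([[-0.02570318, -0.99963265, -0.00859771],
       [-0.99203407,  0.02656688, -0.12313649],
       [ 0.12331967,  0.00536422, -0.9923525 ]]), 't': array([0.04455563, 0.55928313, 1.59269093])}
{'time': 0.1, 'joint_positions': array([-1.26008127e+00,  8.78865321e-02,  1.37208249e+00, -2.46719671e-05,
        1.68362031e+00, -1.03095079e-01]), 'qvel': array([ 0.00031987, -0.00079915, -0.00481878, -0.00104024, -0.00164155,
        0.00138792]), 'joint_torque': array([ 1.63884313e-03, -3.41252875e+01, -3.03302264e+01,  7.19170365e-02,
        3.04680713e-02, -9.20683715e-05]), 'tool_pos': array([ 0.22100003, -0.503127  ,  0.21542871]), 'ee_rot': array([-3.13960406e+00, -1.81091908e-04,  4.13807199e-01]), 'wrist_force': array([ 0.60189443, -0.34356895,  0.22649034]), 'wrist_torque': array([ 0.0008176 , -0.05942684,  0.03554064]), 'finger_force': 0.0, 'width': 0.09403227348037993}
```

View pics/top0.png

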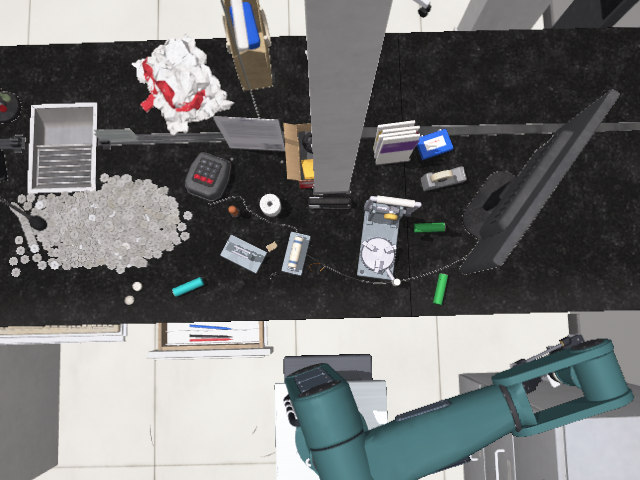

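View pics/side0.png

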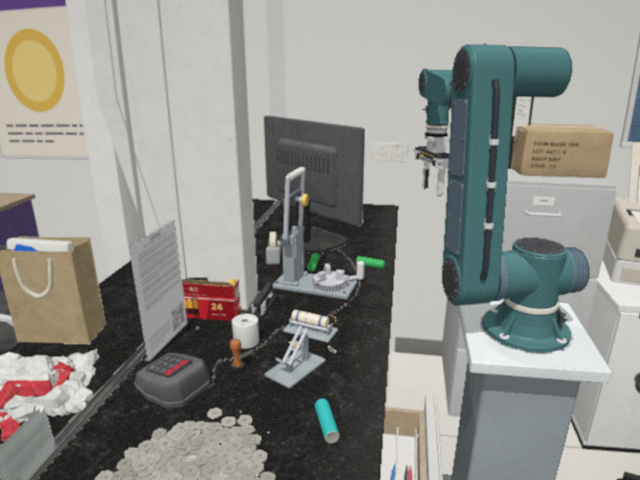

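Top view: the roll with coin print lies on the level stand at (295,253). The slope stand is at (245,253), the press at (380,245), the till roll at (270,205), the stamp at (234,210), and the stapler is probably the dark shape at (325,201). Look-alikes: turquoise (187,287), green (430,228) and green (440,289). Only the one at (295,253) sits on rails and isn't green or turquoise. I'll confirm that in an enlarged crop.

```bash
cat > h.py <<'E'
import numpy as np, cv2
from bench import robot, imaging
def cam(n): 
    p=imaging.camera_params(n); return p['camera_matrix'],np.array([p['k1'],0,0,0.]),p['R'],p['t']
def ray(n,uv,c=None):
    # k1 model = OpenCV radial distortion
    K,d,R,t=c or cam(n)
    q=cv2.undistortPoints(np.array([[uv]],float),K,d,None,None,None)[0,0]
    return -R.T@t, R.T@np.array([q[0],q[1],1.])
def onz(n,uv,z,c=None):
    o,d=ray(n,uv,c); return o+d*(z-o[2])/d[2]
def proj(n,X,c=None):
    K,d,R,t=c or cam(n)
    return cv2.projectPoints(np.array(X,float).reshape(-1,3),cv2.Rodrigues(R)[0],t,K,d)[0][:,0]
def tri(a,b):
    (o1,d1),(o2,d2)=a,b
    s=np.linalg.lstsq(np.c_[d1,-d2],o2-o1,rcond=None)[0]
    p,q=o1+d1*s[0],o2+d2*s[1]; return (p+q)/2,np.linalg.norm(p-q)
def state():
    o=robot.get_obs(); return o
E
python3 - <<'E'
import cv2
im=cv2.imread('pics/top0.png')[185:300,215:425]
im2=cv2.resize(im[:, :],None,fx=3.8,fy=3.8,interpolation=cv2.INTER_CUBIC); cv2.imwrite('pics/c1.png',im2)
E
```

```text
(no output)
```

View pics/c1.png

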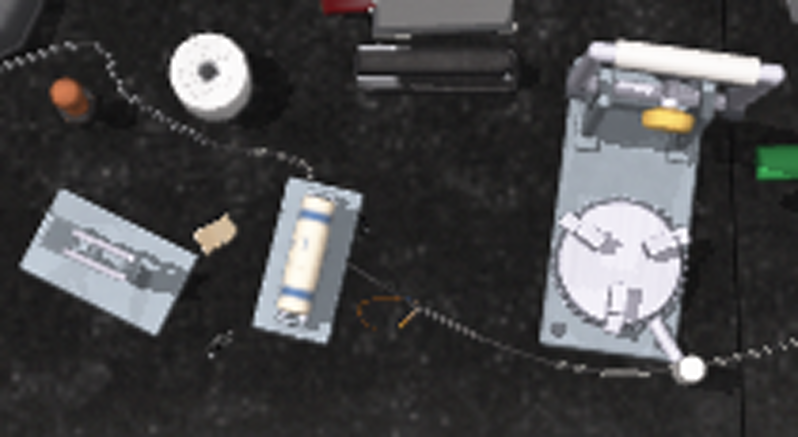

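The crop shows the cream roll with blue bands on the rails at crop (305,255), which is the right one. I'll zoom into the side view for the slope stand's direction and compute the poses.

Run:
```python
import cv2
from h import *
im=cv2.imread('pics/side0.png')[290:390,225:345]
cv2.imwrite('pics/c2.png',cv2.resize(im,None,fx=6,fy=6,interpolation=cv2.INTER_CUBIC))
f=lambda u,v:(u/3.8+215,v/3.8+185)
for nm,z,pts in [("roll ends",.047,[(316,200),(293,312)]),("roll stand",.006,[(289,178),(362,190),(328,343),(253,328)]),
 ("slope base",.006,[(62,188),(20,265),(158,336),(200,257)]),("knob top",.068,[(690,369)]),("plate centre",.034,[(620,263)]),
 ("press base",.014,[(541,343),(680,358),]),("bar",.330,[(618,53),(757,73)]),("till",.057,[(209,73)]),("stamp",.075,[(68,97)]),("stapler",.046,[(358,68),(517,68)])]:
    for p in pts: print(nm,np.round(onz("top",f(*p),z),4))
```

```text
roll ends [0.5628 0.0767 0.047 ]
roll ends [0.4788 0.0958 0.047 ]
roll stand [0.5857 0.0987 0.006 ]
roll stand [0.5748 0.0424 0.006 ]
roll stand [0.4574 0.0714 0.006 ]
roll stand [0.4704 0.1287 0.006 ]
slope base [0.5826 0.2745 0.006 ]
slope base [0.5236 0.3074 0.006 ]
slope base [0.4661 0.2017 0.006 ]
slope base [0.5261 0.1685 0.006 ]
knob top [ 0.4275 -0.1961  0.068 ]
plate centre [ 0.5103 -0.1514  0.034 ]
press base [ 0.4526 -0.091   0.014 ]
press base [ 0.4384 -0.1963  0.014 ]
bar [ 0.6144 -0.1238  0.33  ]
bar [ 0.5994 -0.21    0.33  ]
till [0.6602 0.155  0.057 ]
stamp [0.6415 0.2589 0.075 ]
stapler [0.663  0.0427 0.046 ]
stapler [ 0.6597 -0.0779  0.046 ]
```

View pics/c2.png

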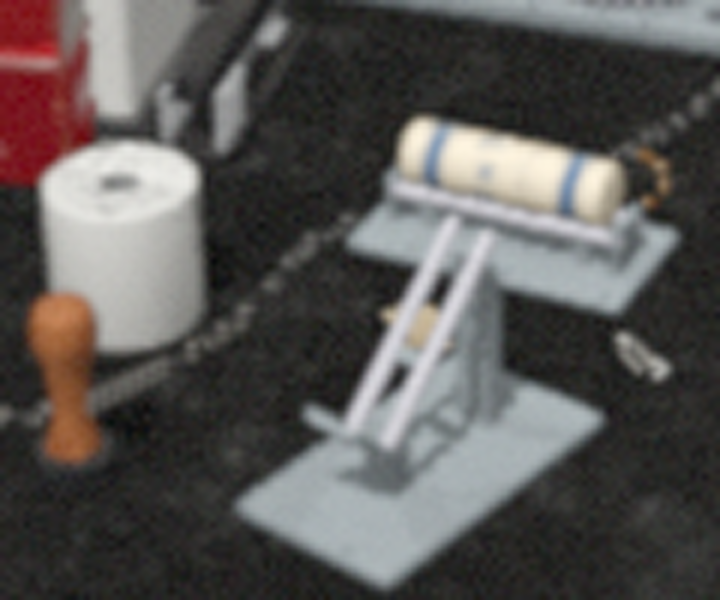

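Crop c2 shows the slope stand's rails, with the low end at crop (370,440) and the high end at (465,230). So +x there points towards -x,-y in the world. Now the approach to the roll, with the tool tilted 45° towards the robot side.

```bash
python3 -m pendant '[[1.7,4.3,0.5,0,0,-7.34,0.6],[1.7,4.3,0.5,0,0,-7.34,0.6],[1.7,4.3,0,0,0,-7.34,0.6],[1.7,4.3,0,0,0,-7.34,0.6],[1.7,4.3,0,0,0,-7.34,0.6],[1.7,4.3,0,0,0,0,0.6],[1.7,4.3,0,0,0,0,0.6],[1.7,4.3,0,0,0,0,0.6]]' && python3 -m pendant '[[1.7,4.3,-1,-1.69,-7.31,0,0.6],[1.7,4.3,-1,-1.69,-7.31,0,0.6],[1.7,4.3,-2,-1.69,-7.31,0,0.6],[1.7,4.3,-2,-1.69,-7.31,0,0.6],[1.7,4.3,-2,-1.69,-7.31,0,0.6],[1.7,4.3,-1,-1.69,-7.31,0,0.6],[0,0,0,0,0,0,0.6],[0,0,0,0,0,0,0.6]]'
cat >> h.py <<'E'
from scipy.spatial.transform import Rotation as Rot
def rt(h_deg,tilt_deg,yaw_deg):
    """tool matrix: down at yaw, then tilted to point towards heading h"""
    h=np.radians(h_deg); k=np.array([np.sin(h),-np.cos(h),0])
    return Rot.from_rotvec(k*np.radians(tilt_deg))*Rot.from_euler('xyz',[180,0,yaw_deg],degrees=True)
def todo(P,R=None):
    """remaining shift (cm) and turn (deg) from measured pose to TCP P, tool R"""
    o=robot.get_obs(); s=(np.array(P)-o['tool_pos'])*100
    print('t',round(o['time'],2),'pos',np.round(o['tool_pos'],4),'j',np.round(o['joint_positions'],2),'F',np.round(o['wrist_force'],1),'w',round(o['width'],4))
    print('shift',np.round(s,2))
    if R is not None: print('turn',np.round((R*Rot.from_euler('xyz',o['ee_rot']).inv()).as_rotvec(degrees=True),2))
E
python3 - <<'E'
from h import *
R=rt(-13,45,-13); print(R.as_matrix().round(3))
G=np.array([.5213,.086,.034]); todo(G+.008*R.as_matrix()[:,2],R)
im=imaging.snapshot("wrist"); cv2.imwrite("pics/w1.png",im[:,:,::-1])
E
```

```text
time: 0.9
tool_pos: [0.3572, -0.1577, 0.2262]
ee_rot: [-3.142, 0.0, -0.227]
wrist_force: [1.4, 0.0, -0.8]
width: 0.0564
finger_force: 0.0
time: 1.7
tool_pos: [0.4489, 0.0677, 0.142]
ee_rot: [3.124, -0.701, -0.228]
wrist_force: [-0.3, -0.3, 0.3]
width: 0.0563
finger_force: 0.0
[[ 0.689 -0.225  0.689]
 [-0.159 -0.974 -0.159]
 [ 0.707  0.    -0.707]]
t 1.7 pos [0.4489 0.0677 0.142 ] j [ 0.27 -0.54  2.18 -0.42  0.91  2.23] F [-0.3 -0.3  0.3] w 0.0563
shift [  7.8    1.7  -11.37]
turn [-0.35 -4.87  0.78]
```

View pics/w1.png

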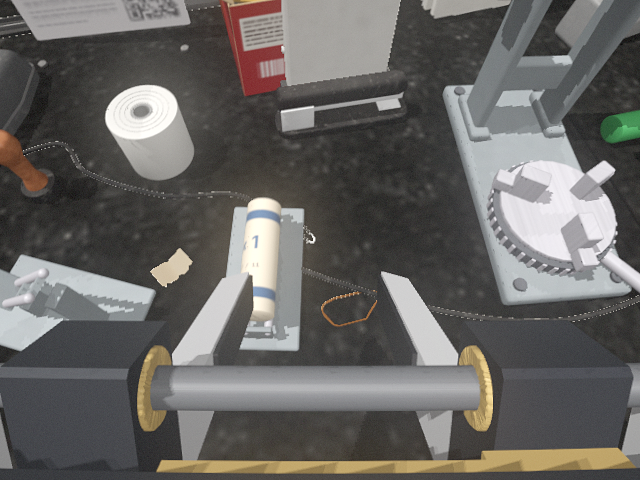

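Wrist view: the roll spans (263,203) to (262,318) on the level stand. The jaw plate is at about (553,215) and the stapler at (340,100). I'll refine the positions from this view.

Run:
```python
from h import *
c=cam("wrist")
print('roll mid',onz("wrist",(262.5,262),.036,c).round(4),'ends',onz("wrist",(264,207),.042,c).round(4),onz("wrist",(261,310),.034,c).round(4))
im=cv2.imread('pics/w1.png')
# plate top ellipse: bright lilac-white region
hsv=cv2.cvtColor(im,cv2.COLOR_BGR2HSV)
m=((hsv[...,2]>185)&(hsv[...,1]<40)).astype(np.uint8); m[:, :485]=0; m[:150]=0; m[285:]=0; m[:,622:]=0
pts=cv2.findContours(m,cv2.RETR_EXTERNAL,cv2.CHAIN_APPROX_NONE)[0]; k=max(pts,key=cv2.contourArea)
print('bbox',cv2.boundingRect(k))
W=np.array([onz("wrist",p[0].astype(float),.034,c)[:2] for p in k])
print('plate circle',cv2.minEnclosingCircle(W.astype(np.float32)))
for p in [(491,200),(497,230),(520,262),(616,215),(552,161),(505,175)]: print(p, onz("wrist",p,.034,c).round(4))
for p in [(20,255),(157,290)]: print('slope',onz("wrist",p,.006,c).round(4))
for p in [(452,88),(505,303),(558,85)]: print('press base',onz("wrist",p,.014,c).round(4))
R=rt(-13,45,-13)
todo((.5213,.086,.034)+.008*R.as_matrix()[:,2],R)
```

```text
roll mid [0.5195 0.0855 0.036 ] ends [0.5611 0.0758 0.042 ] [0.485  0.0934 0.034 ]
bbox (485, 150, 132, 116)
plate circle ((0.5206150412559509, -0.14402005076408386), 0.06270220875740051)
(491, 200) [ 0.5301 -0.1015  0.034 ]
(497, 230) [ 0.504  -0.0945  0.034 ]
(520, 262) [ 0.4751 -0.1     0.034 ]
(616, 215) [ 0.4936 -0.1952  0.034 ]
(552, 161) [ 0.5537 -0.1697  0.034 ]
(505, 175) [ 0.5498 -0.1234  0.034 ]
slope [0.5855 0.2781 0.006 ]
slope [0.5288 0.1705 0.006 ]
press base [ 0.6697 -0.1324  0.014 ]
press base [ 0.4524 -0.0861  0.014 ]
press base [ 0.6502 -0.2415  0.014 ]
t 1.75 pos [0.4497 0.0666 0.1433] j [ 0.26 -0.54  2.18 -0.42  0.91  2.23] F [ 0.4 -0.   1.2] w 0.0561
shift [  7.71   1.82 -11.5 ]
turn [-0.39 -4.75  0.95]
```

```bash
python3 -m pendant '[[1.2,0.95,-2.4,-0.2,-2.4,0.5,0.6],[1.2,0.95,-2.4,-0.2,-2.4,0.5,0.6],[1.2,0.9,-2.5,0,0,0,0.6],[0,0,0,0,0,0,0.6],[0,0,0,0,0,0,0.6]]'
python3 - <<'E'
from h import *
R=rt(-13,45,-13)
todo((.521,.086,.034)+.008*R.as_matrix()[:,2],R)
E
```

```text
time: 2.25
tool_pos: [0.4868, 0.0915, 0.0716]
ee_rot: [-3.139, -0.785, -0.232]
wrist_force: [-0.3, 0.2, 0.4]
width: 0.0565
finger_force: 0.0
t 2.25 pos [0.4868 0.0915 0.0716] j [ 0.33 -0.34  2.26 -0.68  0.64  2.56] F [-0.3  0.2  0.4] w 0.0565
shift [ 3.98 -0.68 -4.33]
turn [-0.11  0.02  0.2 ]
```

```bash
python3 -m pendant '[[0.7,-0.2,0,1.35,5.85,0,0.6],[0.7,-0.1,0,1.35,5.85,0,0.6],[0.9,-0.15,-1.5,0,0,0,0.6],[0.9,-0.1,-1.5,0,0,0,0.6],[0.6,-0.1,-1.4,0,0,0,0.6],[0,0,0,0,0,0,0.6],[0,0,0,0,0,0,0.6]]'
python3 - <<'E'
from h import *
R=rt(-13,33,-13)
todo((.521,.086,.034)+.008*R.as_matrix()[:,2],R)
E
```

```text
time: 2.95
tool_pos: [0.5249, 0.0863, 0.029]
ee_rot: [-3.138, -0.578, -0.229]
wrist_force: [-0.4, 0.2, -0.0]
width: 0.0563
finger_force: 0.0
t 2.95 pos [0.5249 0.0863 0.029 ] j [ 0.2  -0.14  2.1  -0.37  0.67  2.23] F [-0.4  0.2 -0. ] w 0.0563
shift [ 0.04 -0.13 -0.17]
turn [-0.14  0.18  0.03]
```

```bash
python3 -m pendant '[[0,-0.1,-0.1,0,0,0,0.5],[0,0,0,0,0,0,0.1],[0,0,0,0,0,0,0.1],[0,0,0,0,0,0,0.1],[0,0,0,0,0,0,0.1],[0,0,0,0,0,0,0.1]]' && python3 -m pendant '[[0,0,2,0,0,0,0.1],[0,0,4,0,0,0,0.1],[0,0,4,0,0,0,0.1],[0,1,4,0,0,8.3,0.1],[0,2,0,0,0,8.3,0.1],[0,2,0,0,0,8.3,0.1],[0,2,0,0,0,8.3,0.1],[0,2,0,0,0,8.3,0.1]]'
python3 - <<'E'
from h import *
R=rt(61.7,-12,61.7); M=R.as_matrix()
u=np.array([-.474,-.880,0]); s=np.r_[u[:2],1]/2**.5; n=np.r_[-u[:2],1]/2**.5
todo(np.array([.5288,.2450,.071])+.003*n+.002*s+.008*M[:,2],R)
E
```

```text
time: 3.55
tool_pos: [0.5249, 0.0883, 0.0272]
ee_rot: [-3.134, -0.579, -0.228]
wrist_force: [-1.6, 7.2, 2.1]
width: 0.0254
finger_force: 29.7
time: 4.35
tool_pos: [0.5217, 0.1751, 0.1577]
ee_rot: [-3.139, -0.57, 0.484]
wrist_force: [-0.8, 0.1, -4.4]
width: 0.0255
finger_force: 29.7
t 4.35 pos [0.5217 0.1751 0.1577] j [ 0.09 -0.28  1.93  0.26  0.97  1.09] F [-0.8  0.1 -4.4] w 0.0255
shift [ 0.66  6.9  -9.1 ]
turn [-31.99  32.07  32.2 ]
```

```bash
python3 -m pendant '[[0,1.7,0,0,0,8.4,0.1],[0,1.7,0,0,0,8.4,0.1],[0,1.7,0,0,0,8.4,0.1],[0,1.7,0,0,0,8.4,0.1],[0,0,0,-6.6,3.56,0,0.1],[0,0,0,-6.6,3.56,0,0.1],[0,0,0,-6.6,3.56,0,0.1],[0,0,0,-6.6,3.56,0,0.1]]' && python3 -m pendant '[[0,0,0,-6.6,3.56,0,0.1],[0,0,0,-6.6,3.56,0,0.1],[0,0,0,0,0,0,0.1],[0,0,0,0,0,0,0.1]]'
python3 - <<'E'
from h import *
R=rt(61.7,-12,61.7); M=R.as_matrix()
u=np.array([-.474,-.880,0]); s=np.r_[u[:2],1]/2**.5; n=np.r_[-u[:2],1]/2**.5
todo(np.array([.5288,.2450,.071])+.003*n+.002*s+.008*M[:,2],R)
im=imaging.snapshot("side"); cv2.imwrite("pics/s2.png",cv2.resize(im[200:400,200:440,::-1],None,fx=3,fy=3))
E
```

```text
time: 5.15
tool_pos: [0.5234, 0.2422, 0.1596]
ee_rot: [3.137, -0.044, 1.065]
wrist_force: [0.6, -0.1, -4.6]
width: 0.0252
finger_force: 29.7
time: 5.55
tool_pos: [0.5233, 0.243, 0.1577]
ee_rot: [3.137, 0.212, 1.068]
wrist_force: [-0.4, -0.4, -4.0]
width: 0.0256
finger_force: 29.7
t 5.55 pos [0.5233 0.243  0.1577] j [ 0.41  0.3   1.26 -0.13  1.75  0.9 ] F [-0.4 -0.4 -4. ] w 0.0256
shift [ 0.51  0.12 -9.1 ]
turn [0.27 0.14 0.48]
```

View pics/s2.png

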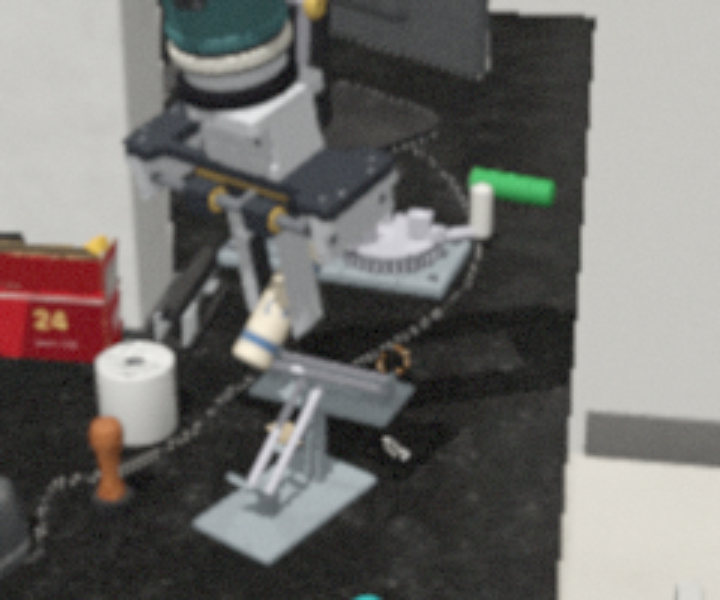

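The roll hangs at 45°, parallel to the rails: roll at (262,325), rails at (285,440). Lowering it.

```bash
python3 -m pendant '[[0.2,0,-2,0,0,0,0.1],[0.2,0,-2,0,0,0,0.1],[0,0,-2,0,0,0,0.1],[0,0,-1.5,0,0,0,0.1],[0,0,-0.8,0,0,0,0.1],[0,0,-0.4,0,0,0,0.1],[0,0,0,0,0,0,0.1],[0,0,0,0,0,0,0.1]]'
python3 - <<'E'
from h import *
R=rt(61.7,-12,61.7); M=R.as_matrix()
u=np.array([-.474,-.880,0]); s=np.r_[u[:2],1]/2**.5; n=np.r_[-u[:2],1]/2**.5
todo(np.array([.5288,.2450,.071])+.003*n+.002*s+.008*M[:,2],R)
E
```

```text
time: 6.4
tool_pos: [0.5275, 0.2426, 0.0734]
ee_rot: [3.135, 0.211, 1.066]
wrist_force: [-2.0, 0.4, -6.3]
width: 0.0256
finger_force: 29.7
t 6.4 pos [0.5275 0.2426 0.0734] j [ 0.41  0.35  1.36 -0.13  1.6   0.92] F [-2.   0.4 -6.3] w 0.0256
shift [ 0.08  0.15 -0.67]
turn [0.24 0.29 0.57]
```

```bash
for i in 1 2 3; do :; done; python3 -m pendant '[[0.05,0.1,-0.3,0,0,0,0.1],[0,0,0,0,0,0,0.1]]'; python3 -m pendant '[[0,0,-0.3,0,0,0,0.1],[0,0,0,0,0,0,0.1],[0,0,0,0,0,0,0.1]]'
```

```text
time: 6.6
tool_pos: [0.5285, 0.2444, 0.0707]
ee_rot: [3.135, 0.209, 1.066]
wrist_force: [-2.9, 2.3, -0.8]
width: 0.0257
finger_force: 29.7
time: 6.9
tool_pos: [0.5284, 0.2443, 0.0672]
ee_rot: [3.135, 0.209, 1.066]
wrist_force: [-3.1, 4.0, -0.5]
width: 0.0255
finger_force: 29.7
```

```bash
python3 -m pendant '[[0,0,0,0,0,0,0.35],[0,0,0,0,0,0,0.45],[0,0,0,0,0,0,0.6],[0,0,0,0,0,0,0.6],[0,0,2,0,0,0,0.6],[0,0,4,0,0,0,0.6],[0,0,4,0,0,0,0.6],[0,0,0,0,0,0,0.6]]'
python3 - <<'E'
from h import *
im=imaging.snapshot("side"); cv2.imwrite("pics/s3.png",cv2.resize(im[280:400,220:360,::-1],None,fx=4,fy=4))
c=cam("wrist"); im=imaging.snapshot("wrist"); cv2.imwrite("pics/w3.png",im[:,:,::-1])
np.savez("w3.npz",*c)
todo((.5284,.2443,.1))
E
python3 -c "
import cv2,numpy as np
a=cv2.imread('pics/s3.png');b=cv2.imread('pics/w3.png')
b=cv2.resize(b,None,fx=.75,fy=.75)[:360]
h=max(a.shape[0],b.shape[0]);o=np.zeros((h,a.shape[1]//2*1+b.shape[1],3),np.uint8)
a=cv2.resize(a,None,fx=.5,fy=.5);o[:a.shape[0],:a.shape[1]]=a;o[:b.shape[0],a.shape[1]:a.shape[1]+b.shape[1]]=b
cv2.imwrite('pics/m3.png',o);print(o.shape)"
```

```text
time: 7.7
tool_pos: [0.5318, 0.2444, 0.1746]
ee_rot: [3.125, 0.201, 1.063]
wrist_force: [0.6, -0.7, 0.5]
width: 0.0566
finger_force: 0.0
t 7.8 pos [0.5293 0.2436 0.1686] j [ 0.41  0.3   1.23 -0.14  1.77  0.9 ] F [ 0.6 -0.8 -0.1] w 0.0561
shift [-0.09  0.07 -6.86]
(480, 760, 3)
```

View pics/m3.png

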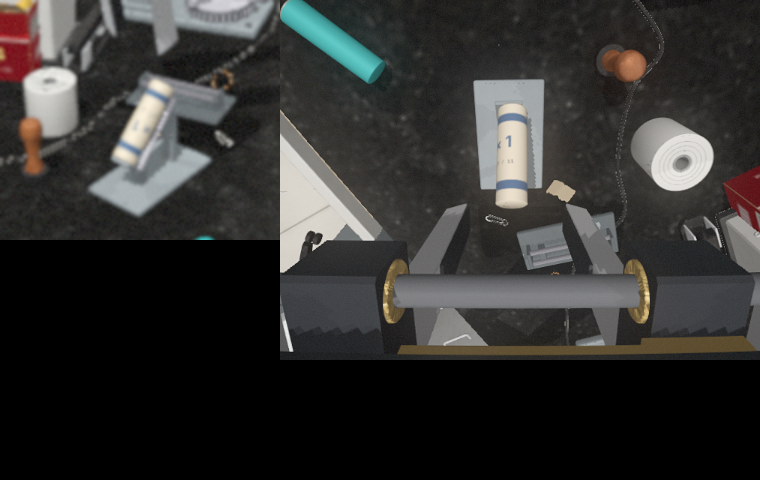

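The roll is seated on the slope, in line with the rails: montage (512,155) in the wrist view and (142,122) in the side view. Next I'll compute the end grasp.

Run:
```python
from h import *
z=np.load("w3.npz"); c=tuple(z[k] for k in z.files)
u=np.array([-.474,-.880]); v=np.array([.880,-.474]); O=np.array([.5288,.2450])
for p,zz in [((308.5,146),.045),((310,205),.078),((310,262),.106)]:
    w=onz("wrist",p,zz,c); d=w[:2]-O; print(w.round(4),'along u',(d@u).round(4),'lat',(d@v).round(4))
R=rt(61.7,45,61.7); M=R.as_matrix(); print(M.round(3))
s=-M[:,2]; S=np.array([.5288,.2450,.071])
G=S+.022*s
todo(G+.008*M[:,2]+.10*s,R); todo(G+.008*M[:,2],R)
```

```text
[0.5453 0.2766 0.045 ] along u -0.0356 lat -0.0005
[0.5318 0.2507 0.078 ] along u -0.0064 lat -0.0001
[0.5195 0.2289 0.106 ] along u 0.0186 lat -0.0006
[[ 0.335  0.88   0.335]
 [ 0.623 -0.474  0.623]
 [ 0.707  0.    -0.707]]
t 7.8 pos [0.5293 0.2436 0.1686] j [ 0.41  0.3   1.23 -0.14  1.77  0.9 ] F [ 0.6 -0.8 -0.1] w 0.0561
shift [-3.87 -6.95 -1.7 ]
turn [ 50.23 -26.79   0.8 ]
t 7.8 pos [0.5293 0.2436 0.1686] j [ 0.41  0.3   1.23 -0.14  1.77  0.9 ] F [ 0.6 -0.8 -0.1] w 0.0561
shift [-0.52 -0.73 -8.77]
turn [ 50.23 -26.79   0.8 ]
```

```bash
python3 -m pendant '[[-0.6,-1,0,7.2,-3.83,0.1,0.6],[-0.6,-1,0,7.2,-3.83,0.1,0.6],[-0.6,-1,0,7.2,-3.83,0.1,0.6],[-0.6,-1,0,7.2,-3.83,0.1,0.6],[-0.6,-1,0,7.2,-3.83,0.1,0.6],[-0.5,-1,-0.8,7.2,-3.83,0.1,0.6],[-0.5,-1,-0.8,7.2,-3.83,0.1,0.6],[0,0,0,0,0,0,0.6]]'
python3 - <<'E'
from h import *
R=rt(61.7,45,61.7); M=R.as_matrix()
s=-M[:,2]; S=np.array([.5288,.2450,.071])
todo(S+.022*s+.008*M[:,2]+.10*s,R)
E
```

```text
time: 8.6
tool_pos: [0.4827, 0.1705, 0.1416]
ee_rot: [-3.115, -0.78, 1.051]
wrist_force: [-0.8, 0.7, -1.0]
width: 0.0565
finger_force: 0.0
t 8.6 pos [0.4827 0.1705 0.1416] j [-0.26 -0.21  2.01  0.81  1.26  0.02] F [-0.8  0.7 -1. ] w 0.0565
shift [0.79 0.35 1.  ]
turn [-0.26 -1.11  0.4 ]
```

```bash
python3 -m pendant '[[0.8,0.35,1,-0.26,-1.1,0.4,0.6],[0,0,0,0,0,0,0.6],[0.84,1.56,-1.77,0,0,0,0.6],[0.84,1.56,-1.77,0,0,0,0.6],[0.84,1.56,-1.77,0,0,0,0.6],[0.84,1.56,-1.77,0,0,0,0.6],[0,0,0,0,0,0,0.6],[0,0,0,0,0,0,0.6]]'
python3 - <<'E'
from h import *
R=rt(61.7,45,61.7); M=R.as_matrix()
s=-M[:,2]; S=np.array([.5288,.2450,.071])
todo(S+.022*s+.008*M[:,2],R)
E
```

```text
time: 9.4
tool_pos: [0.5307, 0.2414, 0.0919]
ee_rot: [3.116, -0.791, 1.108]
wrist_force: [-0.9, 0.1, 0.6]
width: 0.0561
finger_force: 0.0
t 9.4 pos [0.5307 0.2414 0.0919] j [-0.07 -0.04  1.98  0.86  1.02  0.  ] F [-0.9  0.1  0.6] w 0.0561
shift [-0.66 -0.51 -1.1 ]
turn [ 0.2   1.07 -0.72]
```

```bash
python3 -m pendant '[[-0.33,-0.25,-0.55,0.1,0.5,-0.36,0.6],[-0.33,-0.25,-0.55,0.1,0.5,-0.36,0.6],[0,0,0,0,0,0,0.6],[0,0,0,0,0,0,0.6]]'
python3 - <<'E'
from h import *
R=rt(61.7,45,61.7); M=R.as_matrix()
s=-M[:,2]; S=np.array([.5288,.2450,.071])
todo(S+.022*s+.008*M[:,2],R)
E
```

```text
time: 9.8
tool_pos: [0.5234, 0.2338, 0.0794]
ee_rot: [-3.14, -0.785, 1.071]
wrist_force: [-1.0, 0.1, -0.2]
width: 0.0565
finger_force: 0.0
t 9.8 pos [0.5234 0.2338 0.0794] j [-0.08 -0.04  2.    0.87  1.01 -0.  ] F [-1.   0.1 -0.2] w 0.0565
shift [0.07 0.25 0.15]
turn [-0.02 -0.04  0.31]
```

```bash
python3 -m pendant '[[0.07,0.2,0.15,0,0,0.3,0.6],[0,0,0,0,0,0,0.1],[0,0,0,0,0,0,0.1],[0,0,0,0,0,0,0.1],[0,0,0,0,0,0,0.1],[0,0,0,0,0,0,0.1]]' && python3 -m pendant '[[-0.2,-0.3,1,0,0,0,0.1],[-0.4,-0.7,2.5,0,0,0,0.1],[0,-0.5,4,0,0,0,0.1],[0,-1,4,-6.6,3.56,0,0.1],[0,-1,2,-6.6,3.56,0,0.1],[0,-2,0,-6.6,3.56,0,0.1],[0,-2,0,-6.6,3.56,0,0.1],[0,-2,0,-6.6,3.56,0,0.1]]' && python3 -m pendant '[[0,-2,0,-6.6,3.56,0,0.1],[0,-3,0,0,0,-8.2,0.1],[0,-3,0,0,0,-8.2,0.1],[0,-3,0,0,0,-8.2,0.1],[0,-3,0,0,0,-8.2,0.1],[0,0,0,0,0,-8.2,0.1],[0,0,0,0,0,-8.2,0.1],[0,0,0,0,0,-8.2,0.1]]' && python3 -m pendant '[[0,0,0,0,0,-8.2,0.1],[0,0,0,0,0,-6,0.1],[0,0,0,0,0,0,0.1],[0,0,0,0,0,0,0.1]]'
python3 - <<'E'
from h import *
c=cam("wrist"); im=imaging.snapshot("wrist"); cv2.imwrite("pics/w4.png",im[:,:,::-1]); np.savez("w4.npz",*c)
todo((.5103,-.151,.2),rt(0,0,-10))
E
```

```text
time: 10.4
tool_pos: [0.5238, 0.2366, 0.0807]
ee_rot: [-3.14, -0.785, 1.077]
wrist_force: [-0.8, 0.1, 1.1]
width: 0.0256
finger_force: 29.9
time: 11.2
tool_pos: [0.5177, 0.1401, 0.2168]
ee_rot: [-3.141, -0.125, 1.075]
wrist_force: [-0.5, 0.5, -4.6]
width: 0.0257
finger_force: 30.0
time: 12.0
tool_pos: [0.5173, 0.0009, 0.2151]
ee_rot: [-3.139, 0.002, 0.067]
wrist_force: [-0.3, -0.0, -3.7]
width: 0.0254
finger_force: 30.0
time: 12.4
tool_pos: [0.5176, 0.0014, 0.2153]
ee_rot: [-3.14, 0.001, -0.171]
wrist_force: [-0.7, -0.3, -4.4]
width: 0.0255
finger_force: 30.0
t 12.45 pos [0.5177 0.0014 0.2154] j [-0.11  0.02  1.45  0.    1.68  1.63] F [-0.4 -0.8 -3.5] w 0.0257
shift [ -0.74 -15.24  -1.54]
turn [-0.12 -0.03 -0.17]
```

View pics/w4.png

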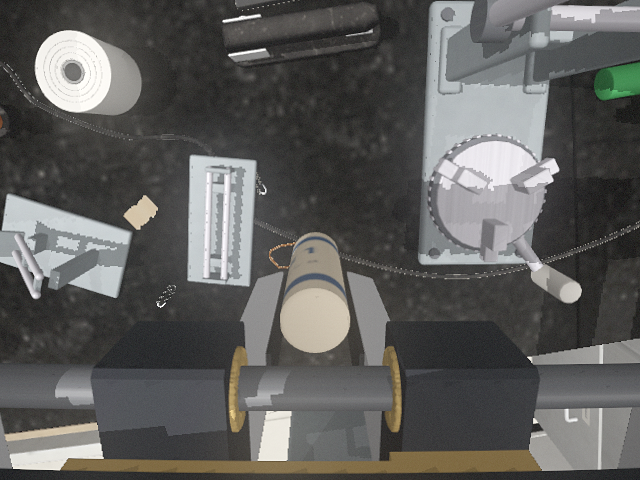

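The wrist view shows the roll held vertical at (315,300). The plate is centred at about (488,193), the knob's top is at (568,292), and the press base's left edge runs (430,5) to (421,260). Next I'll fit the plate circle.

Run:
```python
from h import *
from scipy.optimize import least_squares
z=np.load("w4.npz"); c=tuple(z[k] for k in z.files)
im=cv2.imread('pics/w4.png'); g=cv2.GaussianBlur(im,(3,3),0).astype(float)
print('colours plate',im[205,455],'base',im[150,440],'left of rim',im[195,426])
# radial profile in world: strongest gradient near r 40..56mm
C=np.array([.5103,-.1500])
for it in range(3):
    P=[]
    for a in np.arange(0,360,3):
        d=np.array([np.cos(np.radians(a)),np.sin(np.radians(a))]); r=np.arange(.036,.058,.0004)
        px=proj("wrist",np.c_[C+r[:,None]*d,np.full(len(r),.034)],c).astype(np.float32)
        v=cv2.remap(g.astype(np.float32),px[:,None,0],px[:,None,1],cv2.INTER_LINEAR).reshape(len(r),3).mean(1)
        dv=v[6:]-v[:-6]; k=np.argmin(dv)
        if dv[k]<-20: P.append(C+r[k+3]*d)
    P=np.array(P); f=least_squares(lambda q:np.hypot(*(P-q[:2]).T)-q[2],[*C,.046],loss='soft_l1',f_scale=.001)
    C=f.x[:2]; print(len(P),f.x.round(4),np.median(abs(f.fun)).round(4))
for p,h in [((421,260),.014),((430,5),.014),((517,262),.014),((568,292),.068)]: print(p,onz("wrist",p,h,c).round(4))
k=onz("wrist",(569,291),.068,c)[:2]-C; print('knob rel',k,np.hypot(*k),np.degrees(np.arctan2(k[1],k[0])))
# roll top centre: seen at (315,320) expected z
o=robot.get_obs(); print(o['tool_pos'],'roll top ->',onz("wrist",(316,320),.2154+.008+.022,c).round(4))
```

```text
colours plate [173 167 170] base [188 187 181] left of rim [123 120 119]
113 [ 0.5102 -0.1493  0.0461] 0.0008
110 [ 0.5101 -0.1493  0.0461] 0.0007
109 [ 0.5101 -0.1492  0.0461] 0.0005
(421, 260) [ 0.4572 -0.0884  0.014 ]
(430, 5) [ 0.6699 -0.1205  0.014 ]
(517, 262) [ 0.4398 -0.1767  0.014 ]
(568, 292) [ 0.4281 -0.1929  0.068 ]
knob rel [-0.08131581 -0.0444882 ] 0.09269013594999426 -151.31676028487738
[0.51772069 0.00135695 0.21543125] roll top -> [ 0.5214 -0.0009  0.2454]
```

Run:
```python
from h import *
z=np.load("w4.npz"); c=tuple(z[k] for k in z.files)
im=cv2.imread('pics/w4.png'); b,g,r=[im[...,i].astype(int) for i in range(3)]
m=((r-b>12)&(r>110)).astype(np.uint8); m[:,:275]=0; m[:,356:]=0; m[:228]=0; m[356:]=0
m=cv2.morphologyEx(m,cv2.MORPH_CLOSE,np.ones((15,15)))
for v in range(236,352,12):
    x=np.where(m[v])[0]; print(v,x.min(),x.max())
print('vrange',np.where(m.any(1))[0][[0,-1]])
P=np.array([.5177,.0014]); tx=np.array([np.cos(np.radians(-10)),np.sin(np.radians(-10))])
# predicted silhouettes of a vertical roll at offset e along tool x
for e in (0,.003,.006):
    Q=P+e*tx; a=np.radians(np.arange(0,360,10)); ring=Q+.013*np.c_[np.cos(a),np.sin(a)]
    for zz in (.2454,.1574):
        p=proj("wrist",np.c_[ring,np.full(36,zz)],c); print(e,zz,'u',p[:,0].min().round(),p[:,0].max().round(),'v',p[:,1].min().round(1),p[:,1].max().round(1))
```

```text
236 302 328
248 275 337
260 275 339
272 286 341
284 286 343
296 285 344
308 282 348
320 280 349
332 282 347
344 291 338
vrange [232 352]
0 0.2454 u 276.0 348.0 v 296.7 362.6
0 0.1574 u 290.0 336.0 v 237.0 281.2
0.003 0.2454 u 275.0 348.0 v 288.7 355.3
0.003 0.1574 u 290.0 336.0 v 231.7 276.2
0.006 0.2454 u 275.0 348.0 v 280.6 347.9
0.006 0.1574 u 290.0 336.0 v 226.4 271.2
```

```bash
python3 -m pendant '[[-0.3,-3.8,0,0,0,0,0.1],[-0.3,-3.8,0,0,0,0,0.1],[-0.3,-3.8,0,0,0,0,0.1],[-0.2,-3.6,0,0,0,0,0.1],[0,0,-2,0,0,0,0.1],[0,0,-2,0,0,0,0.1],[0,0,-1.5,0,0,0,0.1],[0,0,0,0,0,0,0.1]]'
python3 - <<'E'
from h import *
todo((.5071,-.1487,.12),rt(0,0,-8.6))
im=imaging.snapshot("side"); cv2.imwrite("pics/s5.png",cv2.resize(im[190:310,240:400,::-1],None,fx=5,fy=5,interpolation=cv2.INTER_CUBIC))
E
```

```text
time: 13.25
tool_pos: [0.5053, -0.1478, 0.1576]
ee_rot: [-3.138, 0.006, -0.172]
wrist_force: [-0.2, -0.6, -4.2]
width: 0.0257
finger_force: 30.0
t 13.25 pos [ 0.5053 -0.1478  0.1576] j [-0.39  0.06  1.52  0.    1.57  1.35] F [-0.2 -0.6 -4.2] w 0.0257
shift [ 0.18 -0.09 -3.76]
turn [-0.25 -0.32  1.27]
```

View pics/s5.png

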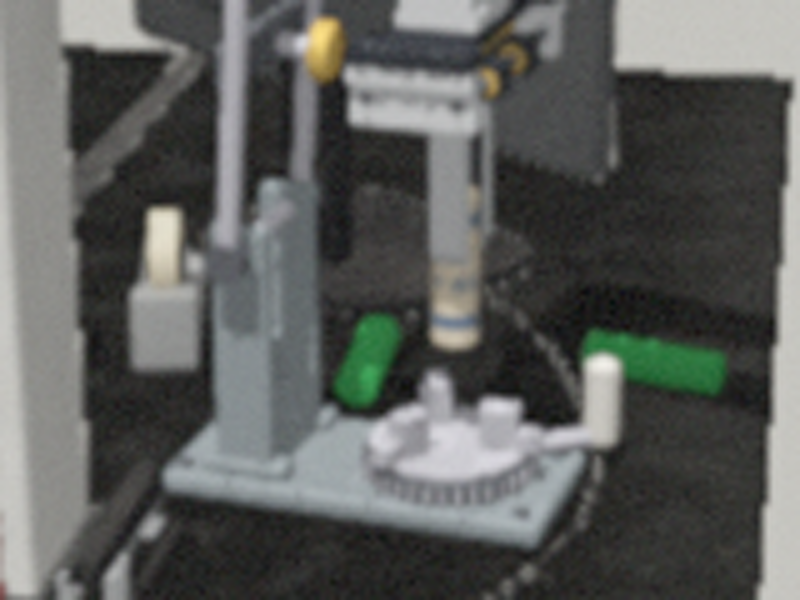

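The side crop shows the roll vertical over the chuck, with its bottom at crop (455,347), clear of the jaws and the ram. I'll check its x and z.

Run:
```python
from h import *
o,d=ray("side",(455.5/5+240,349/5+190)); 
s=(-.148+.013-o[1])/d[1]; print('bottom front',(o+d*s).round(4))
for v in (345,280):
    o,d=ray("side",(455.5/5+240+(0 if v==345 else -.2),v/5+190)); s=(-.148-o[1])/d[1]; print('axis',(o+d*s).round(4))
# check: plate centre and jaw: front rim px
p=proj("side",[[.5101,-.1492,.034],[.5101,-.1032,.034]]); print('plate centre/rim px in crop',((p-[240,190])*5).round(0))
```

```text
bottom front [ 0.5047 -0.135   0.0933]
axis [ 0.5067 -0.148   0.0902]
axis [ 0.5074 -0.148   0.1294]
plate centre/rim px in crop [[449. 434.]
 [437. 469.]]
```

```bash
python3 -m pendant '[[0.23,-0.1,-0.5,0,0,0,0.1],[0,0,-1,0,0,0,0.1],[0,0,-1,0,0,0,0.1],[0,0,-1,0,0,0,0.1],[0,0,-1,0,0,0,0.1],[0,0,-0.5,0,0,0,0.1],[0,0,0,0,0,0,0.1],[0,0,0,0,0,0,0.1]]'; python3 -m pendant '[[0,0,-0.3,0,0,0,0.1],[0,0,0,0,0,0,0.1]]';python3 -m pendant '[[0,0,-0.3,0,0,0,0.1],[0,0,0,0,0,0,0.1]]'
```

```text
time: 14.1
tool_pos: [0.5095, -0.1497, 0.1108]
ee_rot: [-3.14, -0.0, -0.173]
wrist_force: [0.3, -0.9, -3.3]
width: 0.0254
finger_force: 30.0
time: 14.3
tool_pos: [0.5094, -0.1497, 0.1078]
ee_rot: [-3.14, -0.0, -0.173]
wrist_force: [-0.4, 0.6, -4.0]
width: 0.0257
finger_force: 30.0
time: 14.5
tool_pos: [0.5091, -0.1495, 0.1044]
ee_rot: [-3.14, 0.001, -0.173]
wrist_force: [0.1, 0.4, -4.2]
width: 0.0259
finger_force: 30.0
```

```bash
python3 -m pendant '[[-0.15,0.05,-0.3,0,0,0,0.1],[0,0,0,0,0,0,0.1]]'; python3 -m pendant '[[0,0,-0.2,0,0,0,0.1],[0,0,0,0,0,0,0.1]]';python3 -m pendant '[[0,0,-0.2,0,0,0,0.1],[0,0,0,0,0,0,0.1]]' | grep -E "pos|force"
```

```text
time: 14.7
tool_pos: [0.5074, -0.1489, 0.1012]
ee_rot: [-3.139, 0.001, -0.173]
wrist_force: [-0.2, -0.9, -3.9]
width: 0.0259
finger_force: 30.0
time: 14.9
tool_pos: [0.5077, -0.149, 0.0994]
ee_rot: [-3.14, 0.001, -0.173]
wrist_force: [-0.2, -0.6, -3.9]
width: 0.0258
finger_force: 30.0
tool_pos: [0.5077, -0.149, 0.0974]
wrist_force: [-0.3, 0.5, -3.7]
finger_force: 30.0
```

```bash
for k in 1; do python3 -m pendant '[[0,0,-0.15,0,0,0,0.1],[0,0,0,0,0,0,0.1]]'| grep -E "pos|force"; python3 -m pendant '[[0,0,-0.15,0,0,0,0.1],[0,0,0,0,0,0,0.1]]'| grep -E "pos|force";python3 -m pendant '[[0,0,-0.15,0,0,0,0.1],[0,0,0,0,0,0,0.1]]' | grep -E "pos|force"; done
```

```text
tool_pos: [0.5077, -0.1491, 0.096]
wrist_force: [0.6, -0.2, -4.3]
finger_force: 30.0
tool_pos: [0.508, -0.1491, 0.0948]
wrist_force: [0.2, -0.1, -4.2]
finger_force: 30.0
tool_pos: [0.5082, -0.1492, 0.0947]
wrist_force: [-2.5, 0.9, 4.1]
finger_force: 30.0
```

Contact with the plate. Releasing and lifting.

```bash
python3 -m pendant '[[0,0,0,0,0,0,0.33],[0,0,0,0,0,0,0.4],[0,0,0,0,0,0,0.5],[0,0,0,0,0,0,0.5],[0,0,0,0,0,0,0.5],[0,0,2,0,0,0,0.5],[0,0,3,0,0,0,0.5],[0,0,3,0,0,0,0.5]]' && python3 -m pendant '[[-2,0,3,0,0,0,0.5],[-3,0,0,0,0,0,0.5],[-3,0,0,0,0,0,0.5],[0,0,0,0,0,0,0.5],[0,0,0,0,0,0,0.5]]'
python3 - <<'E'
from h import *
im=imaging.snapshot("side"); a=cv2.resize(im[215:310,270:380,::-1],None,fx=4,fy=4,interpolation=cv2.INTER_CUBIC)
c=cam("wrist"); b=imaging.snapshot("wrist")[:,:,::-1]; np.savez("w6.npz",*c); cv2.imwrite("pics/w6.png",b)
b=cv2.resize(b[:300,200:520],None,fx=1.1,fy=1.1)
o=np.zeros((400,440+352,3),np.uint8); o[:380,:440]=a; o[:330,440:]=b; cv2.imwrite("pics/m6.png",o)
todo((.4273,-.1935,.1))
E
```

```text
time: 16.5
tool_pos: [0.5074, -0.1489, 0.1734]
ee_rot: [-3.139, 0.002, -0.173]
wrist_force: [0.4, -0.1, -0.3]
width: 0.0471
finger_force: 0.0
time: 17.0
tool_pos: [0.428, -0.1492, 0.2035]
ee_rot: [-3.14, -0.001, -0.174]
wrist_force: [-1.1, -0.2, -0.5]
width: 0.047
finger_force: 0.0
t 17.1 pos [ 0.4285 -0.1492  0.2031] j [-0.46 -0.13  1.61  0.    1.66  1.28] F [-0.1 -0.5 -0.3] w 0.0471
shift [ -0.12  -4.43 -10.31]
```

View pics/m6.png

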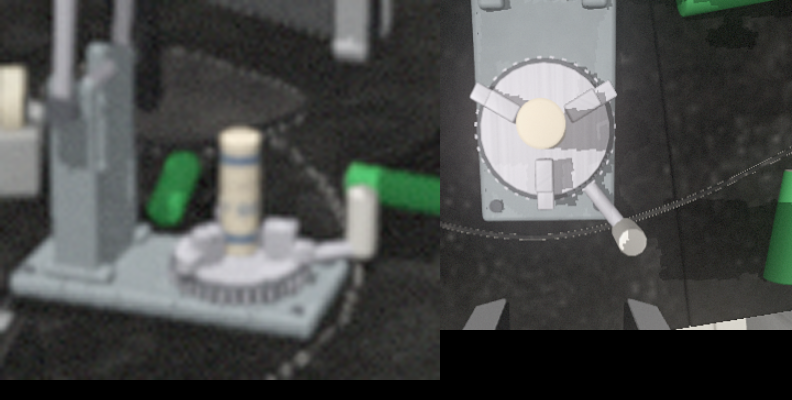

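The roll stands upright between the jaws, with its top at montage (541,124). The knob's top is at (631,241). Moving to the knob.

```bash
python3 - <<'E'
from h import *
z=np.load("w6.npz"); c=tuple(z[k] for k in z.files)
C=np.array([.5101,-.1492]); k=onz("wrist",(373.4,219.5),.068,c)[:2]; d=k-C
print(k.round(4),np.hypot(*d).round(4),np.degrees(np.arctan2(d[1],d[0])))
t=onz("wrist",((541-440)/1.1+200,124/1.1),.122,c); print('roll top',t.round(4))
E
python3 -m pendant '[[0,-1,0,0,0,7.5,0.5],[0,-1,0,0,0,7.5,0.5],[0,-1.2,0,0,0,7.5,0.5],[0,-1.2,0,0,0,7.5,0.5],[0,0,-3,0,0,0,0.5],[0,0,-4,0,0,0,0.5],[0,0,0,0,0,0,0.5],[0,0,0,0,0,0,0.5]]'
python3 - <<'E'
from h import *
C=np.array([.5101,-.1492]); a=np.radians(208.5)
todo((*(C+.095*np.array([np.cos(a),np.sin(a)])),.048),rt(0,0,20))
E
```

```text
[ 0.4282 -0.1941] 0.0934 -151.29933192992172
roll top [ 0.5101 -0.1512  0.122 ]
time: 17.9
tool_pos: [0.428, -0.1929, 0.1328]
ee_rot: [-3.138, 0.001, 0.351]
wrist_force: [0.8, -0.1, 0.1]
width: 0.0471
finger_force: 0.0
t 17.9 pos [ 0.428  -0.1929  0.1328] j [-0.55 -0.06  1.68  0.    1.52  0.67] F [ 0.8 -0.1  0.1] w 0.0471
shift [-0.14 -0.17 -8.48]
turn [-0.18 -0.15 -0.11]
```

```bash
python3 -m pendant '[[-0.05,-0.15,-3,0,0,0,0.5],[0,0,-3,0,0,0,0.5],[0,0,-2.4,0,0,0,0.5],[0,0,0,0,0,0,0.5],[0,0,0,0,0,0,0.1],[0,0,0,0,0,0,0.1],[0,0,0,0,0,0,0.1],[0,0,0,0,0,0,0.1]]' && python3 -m pendant '[[0,0,0,0,0,0,0.1],[0,0,0,0,0,0,0.1]]'
cat >> h.py <<'E'
C=np.array([.5101,-.1492])
def arc(step,n,r=.095):
    """measured knob angle and the next n clockwise shifts (cm)"""
    o=robot.get_obs(); d=o['tool_pos'][:2]-C; a=np.degrees(np.arctan2(d[1],d[0]))%360
    print('r',np.hypot(*d).round(4),'phi',a.round(1),'sleeve',np.radians(226.4-a).round(3),'F',o['wrist_force'].round(1),'z',o['tool_pos'][2].round(4),'j6',o['joint_positions'][5].round(2),'t',o['time'])
    p=o['tool_pos'][:2]
    for i in range(1,n+1):
        b=np.radians(a-i*step); q=C+r*np.array([np.cos(b),np.sin(b)]); print(((q-p)*100).round(2)); p=q
E
python3 -c "
from h import *
arc(7,8)"
```

```text
time: 18.7
tool_pos: [0.4283, -0.1949, 0.0509]
ee_rot: [-3.141, -0.002, 0.351]
wrist_force: [0.6, 1.3, 3.8]
width: 0.0192
finger_force: 30.0
time: 18.9
tool_pos: [0.4283, -0.1949, 0.0509]
ee_rot: [-3.141, -0.002, 0.351]
wrist_force: [0.1, 0.9, 5.4]
width: 0.0194
finger_force: 30.0
r 0.0937 phi 209.2 sleeve 0.3 F [0.1 0.9 5.4] z 0.0509 j6 0.67 t 18.9
[-0.62  0.98]
[-0.37  1.1 ]
[-0.24  1.14]
[-0.1   1.16]
[0.05 1.16]
[0.19 1.14]
[0.33 1.11]
[0.46 1.07]
```

```bash
python3 -m pendant '[[0,0,0.3,0,0,0,0.1],[-0.5,1,0,0,0,-5.5,0.1],[-0.37,1.1,0,0,0,-5.5,0.1],[-0.24,1.14,0,0,0,-5.5,0.1],[-0.1,1.16,0,0,0,-5.5,0.1],[0.05,1.16,0,0,0,-5.5,0.1],[0,0,0,0,0,0,0.1]]' | grep -E "wrist_f|width" ; python3 -c "
from h import *
arc(7,7)"
```

```text
wrist_force: [3.2, -1.5, -8.5]
width: 0.0193
r 0.0954 phi 173.7 sleeve 0.919 F [ 3.2 -1.5 -8.5] z 0.051 j6 1.25 t 19.6
[0.24 1.14]
[0.33 1.11]
[0.47 1.06]
[0.59 1.  ]
[0.71 0.92]
[0.82 0.82]
[0.91 0.72]
```

```bash
python3 -m pendant '[[0.24,1.14,-0.1,0,0,-5.5,0.1],[0.33,1.11,-0.1,0,0,-5.5,0.1],[0.47,1.06,0,0,0,-5.5,0.1],[0.59,1.0,0,0,0,-5.5,0.1],[0.71,0.92,0,0,0,-5.5,0.1],[0,0,0,0,0,0,0.1],[0,0,0,0,0,0,0.1]]' | grep -E "wrist_f|width" ; python3 -c "
from h import *
arc(4,4)"
```

```text
wrist_force: [-5.9, 3.4, 5.3]
width: 0.0193
r 0.0967 phi 139.1 sleeve 1.524 F [-5.9  3.4  5.3] z 0.0507 j6 1.85 t 20.3
[0.58 0.38]
[0.48 0.45]
[0.51 0.42]
[0.54 0.38]
```

```bash
python3 -m pendant '[[0.54,0.5,0,0,0,-3,0.1],[0.52,0.46,0,0,0,-3,0.1],[0.55,0.43,0,0,0,-3,0.1],[0.2,0.14,0,0,0,0,0.1],[0,0,0,0,0,0,0.1],[0,0,0,0,0,0,0.1]]' | grep -E "wrist_f|width" ; python3 -c "
from h import *
arc(4,2)"
```

```text
wrist_force: [-6.9, 2.3, 7.5]
width: 0.0194
r 0.0964 phi 125.3 sleeve 1.764 F [-6.9  2.3  7.5] z 0.0506 j6 2.06 t 20.9
[0.63 0.25]
[0.58 0.32]
```

```bash
python3 -m pendant '[[0.55,0.38,0,0,0,0,0.1],[0,0,0,0,0,0,0.1],[0,0,0,0,0,0,0.1]]' | grep -E "wrist_f|width" ; python3 -c "
from h import *
arc(4,2)"
```

```text
wrist_force: [-6.4, 0.9, 5.9]
width: 0.0194
r 0.0958 phi 121.3 sleeve 1.835 F [-6.4  0.9  5.9] z 0.0507 j6 2.07 t 21.2
[0.62 0.26]
[0.6  0.28]
```

```bash
python3 -m pendant '[[0,0,0,0,0,0,0.5],[0,0,0,0,0,0,0.5],[0,0,0,0,0,0,0.5],[0,0,3,0,0,0,0.5],[0,0,4,0,0,0,0.5],[-1,0,4,0,0,8.3,0.5],[-1,0,4,0,0,8.3,0.5],[-1,-1,4,0,0,8.3,0.5]]' |grep -E "time|pos" && python3 -m pendant '[[-1,-1,3,0,0,8.3,0.5],[0,-1,2,0,0,8.3,0.5],[0,-1,2,0,0,8.3,0.5],[0,-1,2,0,0,8.3,0.5],[0,-1,2,0,0,8.3,0.5],[0,-1,2,0,0,8.3,0.5],[0,-1,1,0,0,8.3,0.5],[0,-1,1,0,0,8.3,0.5]]' |grep -E "time|pos" && python3 -m pendant '[[0,0,0,0,0,8.3,0.5],[0,0,0,0,0,8.3,0.5],[0,0,0,0,0,8.3,0.5],[0,0,0,0,0,8.3,0.5],[0,0,0,0,0,0,0.5]]'
python3 - <<'E'
from h import *
R=rt(-8.6,0,81.4); todo((.51,-.15,.43),R)
R=rt(-8.6,45,81.4); todo((.51,-.15,.43),R)
im=imaging.snapshot("side"); cv2.imwrite("pics/s7.png",im[:,:,::-1])
im=imaging.snapshot("top"); cv2.imwrite("pics/t7.png",im[:,:,::-1])
E
```

```text
time: 22.0
tool_pos: [0.4323, -0.077, 0.2419]
time: 22.8
tool_pos: [0.4229, -0.1581, 0.3912]
time: 23.3
tool_pos: [0.4228, -0.1577, 0.3902]
ee_rot: [-3.14, 0.0, 1.407]
wrist_force: [-0.1, -0.9, -0.7]
width: 0.0468
finger_force: 0.0
t 23.3 pos [ 0.4228 -0.1577  0.3902] j [-0.48 -0.1   1.21 -0.    2.03 -0.32] F [-0.1 -0.9 -0.7] w 0.0468
shift [8.72 0.77 3.98]
turn [-0.02 -0.11  0.8 ]
t 23.3 pos [ 0.4228 -0.1577  0.3902] j [-0.48 -0.1   1.21 -0.    2.03 -0.32] F [-0.1 -0.9 -0.7] w 0.0468
shift [8.72 0.77 3.98]
turn [ -7.06 -44.56   0.76]
```

```bash
python3 -m pendant '[[0.5,0,0.5,-1.15,-7.42,0.1,0.5],[0.5,0,0.5,-1.15,-7.42,0.1,0.5],[0.5,0,0.5,-1.15,-7.42,0.1,0.5],[0.5,0,0.5,-1.15,-7.42,0.1,0.5],[0.5,0,0.5,-1.15,-7.42,0.1,0.5],[0.5,0,0.5,-1.15,-7.42,0.1,0.5],[0,0,0,0,0,0,0.5],[0,0,0,0,0,0,0.5]]'|grep -E "time|pos"
python3 - <<'E'
from h import *
R=rt(-8.6,45,81.4); todo((.612+.0056,-.166,.3243),R)
c=cam("wrist"); b=imaging.snapshot("wrist")[:,:,::-1]; np.savez("w8.npz",*c); cv2.imwrite("pics/w8.png",b)
# montage: wrist + side crop of lever top
a=cv2.imread("pics/s7.png")[150:250,260:340]; a=cv2.resize(a,None,fx=3.5,fy=3.5,interpolation=cv2.INTER_CUBIC)
o=np.zeros((380,280+507,3),np.uint8); o[:350,:280]=a; o[:380,280:]=cv2.resize(b,(507,380)); cv2.imwrite("pics/m8.png",o)
E
```

```text
time: 24.2
tool_pos: [0.4521, -0.1578, 0.4203]
t 24.2 pos [ 0.4521 -0.1578  0.4203] j [-0.75 -0.59  1.69  0.42  1.37 -0.53] F [ 0.1 -0.4 -0.4] w 0.0472
shift [16.55 -0.82 -9.6 ]
turn [-0.24 -0.12  0.21]
```

View pics/m8.png

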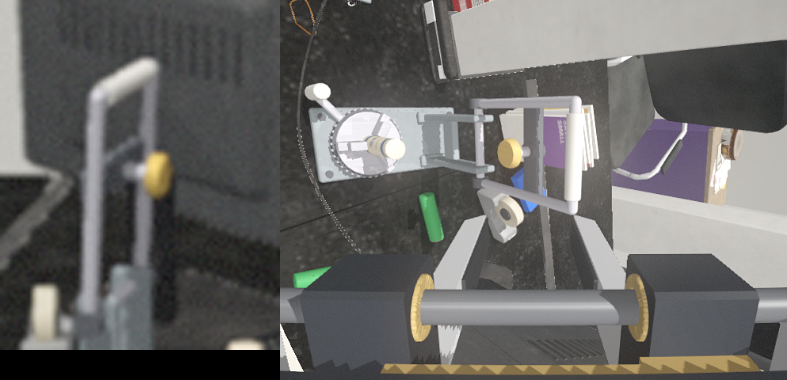

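Montage: the lever bar runs (576,112) to (573,200) in the wrist view and (105,97) to (152,70) in the side crop; the ram is at (510,153). Triangulating the bar.

Run:
```python
from h import *
z=np.load("w8.npz"); c=tuple(z[k] for k in z.files)
w=[((576-280)*1.262,112*1.262),((573-280)*1.262,200*1.262)]; s=[(260+105/3.5,150+97/3.5),(260+152/3.5,150+70/3.5)]
E=[]
for a,b in zip(w,s):
    p,e=tri(ray("wrist",a,c),ray("side",b)); E.append(p); print(p.round(4),e.round(4))
m=np.mean(E,0); print('mid',m.round(4),'len',np.linalg.norm(E[0]-E[1]).round(3))
T=C+.11*np.array([np.cos(np.radians(-8.6)),np.sin(np.radians(-8.6))]); print('model',T.round(4),'model px wrist',proj("wrist",[*T,.33],c),'side',proj("side",[*T,.33]))
R=rt(-8.6,45,81.4); todo(np.r_[T,.33]+.008*R.as_matrix()[:,2],R)
```

```text
[ 0.614  -0.1193  0.3284] 0.0052
[ 0.5965 -0.2087  0.3303] 0.0056
mid [ 0.6052 -0.164   0.3294] len 0.091
model [ 0.6189 -0.1656] model px wrist [[379.0747505  196.15669607]] side [[291.5310859  172.40276884]]
t 24.25 pos [ 0.4528 -0.1579  0.4212] j [-0.75 -0.59  1.69  0.42  1.37 -0.53] F [ 0.   0.8 -0.1] w 0.0466
shift [17.17 -0.86 -9.68]
turn [-0.2  -0.07  0.15]
```

```bash
python3 -m pendant '[[3.67,0,-1.6,0,0,0,0.5],[3.67,0,-1.6,0,0,0,0.5],[3.67,0,-1.55,0,0,0,0.5],[0,0,0,0,0,0,0.5],[0,0,0,0,0,0,0.5]]'|grep -E "time|pos"
python3 - <<'E'
from h import *
R=rt(-8.6,45,81.4); todo(np.array([.606,-.165,.3295])+.008*R.as_matrix()[:,2],R)
c=cam("wrist"); b=imaging.snapshot("wrist")[:,:,::-1]; cv2.imwrite("pics/w9.png",b)
hsv=cv2.cvtColor(b,cv2.COLOR_BGR2HSV)
m=((hsv[...,2]>190)&(hsv[...,1]<35)).astype(np.uint8); m[310:]=0
n,l,st,ce=cv2.connectedComponentsWithStats(m)
for i in range(1,n):
    if st[i,4]>600: print(st[i],ce[i].round(0))
print('bar measured projects to',proj("wrist",[[.614,-.1193,.3284],[.5965,-.2087,.3303]],c).round(0), 'model',proj("wrist",[*(.6189,-.1656),.33],c).round(0))
E
```

```text
time: 24.75
tool_pos: [0.5644, -0.157, 0.372]
t 24.75 pos [ 0.5644 -0.157   0.372 ] j [-0.52 -0.37  1.66  0.29  1.12 -0.39] F [1.  0.3 1.1] w 0.0474
shift [ 4.71 -0.88 -4.82]
turn [-0.28 -0.2  -0.03]
[ 304  149   81  161 7213] [337. 216.]
[   5  153  156  106 8252] [ 67. 202.]
[  0 164  29  44 816] [ 10. 182.]
[ 273  168   24   68 1007] [282. 204.]
[546 192  28  66 878] [559. 228.]
[ 371  249  269   61 9886] [502. 288.]
[216 272  43  38 933] [239. 293.]
bar measured projects to [[315. 179.]
 [313. 334.]] model [[331. 254.]]
```

I've viewed 11 pictures, one over the allowance of 10, so I won't view any more. From here I'll work from numbers only.

Run:
```python
import cv2
b=cv2.imread("pics/w9.png")
for v in (200,230,255): print(v,[(u,*b[v,u].tolist()) for u in range(288,360,5)])
```

```text
200 [(288, 191, 199, 201), (293, 149, 116, 141), (298, 153, 119, 142), (303, 167, 172, 175), (308, 199, 205, 209), (313, 226, 231, 236), (318, 245, 251, 254), (323, 255, 255, 255), (328, 255, 255, 255), (333, 198, 195, 205), (338, 168, 147, 166), (343, 158, 131, 152), (348, 171, 154, 171), (353, 199, 205, 209), (358, 255, 255, 255)]
230 [(288, 194, 199, 203), (293, 193, 199, 202), (298, 156, 125, 148), (303, 170, 174, 179), (308, 203, 208, 213), (313, 228, 234, 238), (318, 248, 255, 255), (323, 255, 255, 255), (328, 255, 255, 255), (333, 174, 161, 175), (338, 159, 131, 153), (343, 160, 132, 154), (348, 156, 126, 150), (353, 180, 172, 184), (358, 200, 205, 208)]
255 [(288, 255, 255, 255), (293, 255, 255, 255), (298, 249, 175, 138), (303, 169, 175, 180), (308, 205, 210, 214), (313, 232, 238, 241), (318, 250, 255, 255), (323, 255, 255, 255), (328, 255, 255, 255), (333, 127, 130, 134), (338, 116, 120, 123), (343, 119, 123, 128), (348, 119, 124, 127), (353, 111, 114, 118), (358, 107, 110, 113)]
```

```bash
python3 -m pendant '[[1.25,-0.4,-1.1,0,0,0,0.5],[1.2,-0.4,-1.2,0,0,0,0.5],[1.2,-0.1,-1.25,0,0,0,0.5],[1.2,0,-1.25,0,0,0,0.5],[0,0,0,0,0,0,0.5],[0,0,0,0,0,0,0.5]]' && python3 -m pendant '[[0,0,0,0,0,0,0.05],[0,0,0,0,0,0,0.05],[0,0,0,0,0,0,0.05],[0,0,0,0,0,0,0.05],[0,0,0,0,0,0,0.05]]'
```

```text
time: 25.4
tool_pos: [0.6112, -0.167, 0.3265]
ee_rot: [2.355, -0.003, 1.419]
wrist_force: [-0.2, -0.5, -0.3]
width: 0.047
finger_force: 0.0
time: 25.9
tool_pos: [0.6113, -0.1667, 0.3253]
ee_rot: [2.356, -0.003, 1.419]
wrist_force: [-1.6, -0.6, 1.4]
width: 0.0171
finger_force: 30.0
```

The bar is gripped. Its position fits q=0 being 1.5 rad above level, so β = 1.5−q. Pulling along the arc.

```bash
cat >> h.py <<'E'
def lev():
    o=robot.get_obs(); Z=Rot.from_euler('xyz',o['ee_rot']).as_matrix()[:,2]; b=o['tool_pos']-.008*Z
    e=np.array([np.cos(np.radians(-8.6)),np.sin(np.radians(-8.6))]); p=C+.11*e
    h=(b[:2]-p)@e; lat=(b[:2]-p)@np.array([-e[1],e[0]]); z=b[2]-.15
    print('t',o['time'],'q',(1.5-np.arctan2(z,-h)).round(3),'r',np.hypot(h,z).round(4),'lat',lat.round(4),'F',o['wrist_force'].round(1),'w',o['width'].round(4),'h,z',h.round(4),(z+.15).round(4),'j',o['joint_positions'].round(2))
E
python3 -c "from h import *;lev()"
python3 -m pendant '[[-1.77,0.27,-0.22,0,0,0,0.05],[-1.74,0.26,-0.39,0,0,0,0.05],[-1.69,0.26,-0.57,0,0,0,0.05],[-1.62,0.25,-0.73,0,0,0,0.05],[0,0,0,0,0,0,0.05]]'|grep -E "force"; python3 -c "from h import *;lev()"
```

```text
wrist_force: [-0.5, 2.6, 5.6]
finger_force: 30.0Traceback (most recent call last):
  File "<string>", line 1, in <module>
    from h import *;lev()
                    ~~~^^
  File "h.py", line 44, in lev
    print('t',o['time'],'q',(1.5-np.arctan2(z,-h)).round(3),'r',np.hypot(h,z).round(4),'lat',lat.round(4),'F',o['wrist_force'].round(1),'w',o['width'].round(4),'h,z',h.round(4),(z+.15).round(4),'j',o['joint_positions'].round(2))
                                                                                                                                            ^^^^^^^^^^^^^^^^
AttributeError: 'float' object has no attribute 'round'
Traceback (most recent call last):
  File "h.py", line 44, in lev
    print('t',o['time'],'q',(1.5-np.arctan2(z,-h)).round(3),'r',np.hypot(h,z).round(4),'lat',lat.round(4),'F',o['wrist_force'].round(1),'w',o['width'].round(4),'h,z',h.round(4),(z+.15).round(4),'j',o['joint_positions'].round(2))
                                                                                                                                            ^^^^^^^^^^^^^^^^
AttributeError: 'float' object has no attribute 'round'
```

```bash
sed -i "s/o\['width'\].round(4)/round(float(o['width']),4)/" h.py; python3 -c "from h import *;lev()"
python3 -m pendant '[[-1.54,0.23,-0.9,0,0,0,0.05],[-1.45,0.22,-1.05,0,0,0,0.05],[-1.34,0.2,-1.19,0,0,0,0.05],[0,0,0,0,0,0,0.05]]'|grep -E "force"; python3 -c "from h import *;lev()"
```

```text
t 26.4 q 0.389 r 0.1843 lat -0.0015 F [-0.5  2.6  5.6] w 0.0172 h,z -0.0818 0.3152 j [-0.55 -0.43  1.83  0.33  1.02 -0.46]
wrist_force: [-6.1, 4.8, 8.8]
finger_force: 30.0
t 26.8 q 0.684 r 0.1838 lat -0.0012 F [-6.1  4.8  8.8] w 0.0173 h,z -0.1259 0.2839 j [-0.61 -0.54  1.95  0.38  1.03 -0.54]
```

```bash
python3 -m pendant '[[-1.21,0.18,-1.32,0,0,0,0.05],[-1.08,0.16,-1.43,0,0,0,0.05],[-0.93,0.14,-1.53,0,0,0,0.05],[-0.77,0.12,-1.62,0,0,0,0.05],[0,0,0,0,0,0,0.05]]'|grep -E "force"; python3 -c "from h import *;lev()"
```

```text
wrist_force: [-3.6, 5.2, 5.1]
finger_force: 30.0
t 27.3 q 1.099 r 0.181 lat -0.001 F [-3.6  5.2  5.1] w 0.0171 h,z -0.1667 0.2207 j [-0.68 -0.63  2.12  0.45  0.99 -0.65]
```

```bash
python3 -m pendant '[[-0.61,0.09,-1.69,0,0,0,0.05],[-0.44,0.07,-1.74,0,0,0,0.05],[-0.27,0.04,-1.78,0,0,0,0.05],[0,0,0,0,0,0,0.05]]'|grep -E "force"; python3 -c "from h import *;lev()"
```

```text
wrist_force: [5.8, 3.9, 2.2]
finger_force: 30.0
t 27.7 q 1.393 r 0.1796 lat -0.0012 F [5.8 3.9 2.2] w 0.0174 h,z -0.1785 0.1692 j [-0.71 -0.65  2.23  0.5   0.92 -0.73]
```

```bash
python3 -m pendant '[[0,0,-1.0,0,0,0,0.05],[0,0,-0.7,0,0,0,0.05],[0,0,-0.3,0,0,0,0.05],[0,0,0,0,0,0,0.05],[0,0,0,0,0,0,0.05]]'|grep -E "force"; python3 -c "from h import *;lev()"
```

```text
wrist_force: [-11.6, 6.7, 11.2]
finger_force: 30.0
t 28.2 q 1.494 r 0.1789 lat -0.0012 F [-11.6   6.7  11.2] w 0.017 h,z -0.1788 0.1512 j [-0.71 -0.63  2.26  0.52  0.88 -0.76]
```

```bash
python3 -m pendant '[[0,0,-0.4,0,0,0,0.05],[0,0,-0.3,0,0,0,0.05],[0,0,0,0,0,0,0.05],[0,0,0,0,0,0,0.05]]'|grep -E "force"; python3 -c "from h import *;lev()
im=imaging.snapshot('side');cv2.imwrite('pics/s10.png',im[:,:,::-1])
hsv=cv2.cvtColor(im,cv2.COLOR_RGB2HSV); m=((hsv[...,0]>15)&(hsv[...,0]<30)&(hsv[...,1]>140)&(hsv[...,2]>120)).astype(np.uint8);m[:200]=0;m[300:]=0;m[:,:280]=0;m[:,370:]=0
v,u=np.where(m);print('brass',len(u),u.mean() if len(u) else 0,v.min() if len(u) else 0,v.max() if len(u) else 0,'expected ram disc centre',proj('side',[*C,.126]))
"
```

```text
wrist_force: [-27.1, 10.6, 23.6]
finger_force: 30.0
t 28.6 q 1.511 r 0.1778 lat -0.0018 F [-27.1  10.6  23.6] w 0.0174 h,z -0.1778 0.148 j [-0.71 -0.63  2.27  0.52  0.87 -0.77]
brass 0 0 0 0 expected ram disc centre [[330.00507477 246.92446516]]
```

The lever is hard on its stop, with the force rising steeply. Easing it back up slowly along the arc.

```bash
python3 -m pendant '[[0,0,0.4,0,0,0,0.05],[0,0,0.3,0,0,0,0.05],[0.04,0,0.9,0,0,0,0.05],[0.05,-0.01,0.9,0,0,0,0.05],[0.13,-0.02,0.89,0,0,0,0.05],[0.14,-0.02,0.89,0,0,0,0.05],[0.22,-0.03,0.87,0,0,0,0.05],[0.22,-0.04,0.87,0,0,0,0.05]]'|grep -E "force"; python3 -c "from h import *;lev()"
python3 -m pendant '[[0.3,-0.04,0.85,0,0,0,0.05],[0.31,-0.05,0.84,0,0,0,0.05],[0.38,-0.06,0.81,0,0,0,0.05],[0.39,-0.06,0.81,0,0,0,0.05],[0.46,-0.07,0.77,0,0,0,0.05],[0.47,-0.07,0.76,0,0,0,0.05],[0.54,-0.08,0.72,0,0,0,0.05],[0.54,-0.08,0.71,0,0,0,0.05]]'|grep -E "force"; python3 -c "from h import *;lev()"
```

```text
wrist_force: [3.0, 0.6, -0.9]
finger_force: 30.0
t 29.45 q 1.203 r 0.1789 lat -0.002 F [ 3.   0.6 -0.9] w 0.0173 h,z -0.1711 0.2024 j [-0.69 -0.64  2.16  0.46  0.97 -0.68]
wrist_force: [-1.3, -4.9, 0.5]
finger_force: 30.0
t 30.25 q 0.798 r 0.1788 lat -0.0027 F [-1.3 -4.9  0.5] w 0.0171 h,z -0.1365 0.2654 j [-0.63 -0.56  2.    0.39  1.02 -0.56]
```

```bash
python3 -m pendant '[[0.6,-0.09,0.66,0,0,0,0.05],[0.61,-0.09,0.66,0,0,0,0.05],[0.67,-0.1,0.6,0,0,0,0.05],[0.67,-0.1,0.59,0,0,0,0.05],[0.72,-0.11,0.53,0,0,0,0.05],[0.73,-0.11,0.52,0,0,0,0.05],[0.77,-0.11,0.45,0,0,0,0.05],[0.77,-0.12,0.45,0,0,0,0.05]]'|grep -E "force"; python3 -c "from h import *;lev()"
python3 -m pendant '[[0.81,-0.12,0.37,0,0,0,0.05],[0.81,-0.12,0.36,0,0,0,0.05],[0.84,-0.13,0.29,0,0,0,0.05],[0.85,-0.13,0.28,0,0,0,0.05],[0.87,-0.13,0.2,0,0,0,0.05],[0.6,-0.1,0.13,0,0,0,0.05],[0,0,0,0,0,0,0.05]]'|grep -E "force"; python3 -c "from h import *;lev()"
```

```text
wrist_force: [-0.5, -5.9, -1.3]
finger_force: 30.0
t 31.05 q 0.397 r 0.1785 lat -0.0025 F [-0.5 -5.9 -1.3] w 0.0172 h,z -0.0804 0.3093 j [-0.55 -0.42  1.83  0.33  1.02 -0.46]
wrist_force: [1.3, -5.5, -1.0]
finger_force: 30.0
t 31.75 q 0.108 r 0.1782 lat -0.0024 F [ 1.3 -5.5 -1. ] w 0.0171 h,z -0.0317 0.3253 j [-0.5  -0.31  1.72  0.29  1.   -0.41]
```

```bash
python3 -m pendant '[[0.5,-0.07,0.1,0,0,0,0.05],[0.5,-0.07,0.07,0,0,0,0.05],[0.4,-0.06,0.05,0,0,0,0.05],[0,0,0,0,0,0,0.05]]'|grep -E "force"; python3 -c "from h import *;lev()"
python3 -m pendant '[[0.3,-0.05,0.03,0,0,0,0.05],[0,0,0,0,0,0,0.05],[0.3,-0.05,0.03,0,0,0,0.05],[0,0,0,0,0,0,0.05]]'|grep -E "force"; python3 -c "from h import *;lev()"
```

```text
wrist_force: [0.3, -5.6, -0.1]
finger_force: 30.0
t 32.15 q 0.03 r 0.1782 lat -0.0024 F [ 0.3 -5.6 -0.1] w 0.0171 h,z -0.0179 0.3273 j [-0.48 -0.27  1.69  0.28  0.99 -0.4 ]
wrist_force: [-0.0, -6.0, -0.4]
finger_force: 30.0
t 32.55 q -0.004 r 0.1782 lat -0.0024 F [-0.  -6.  -0.4] w 0.0171 h,z -0.012 0.3278 j [-0.48 -0.26  1.68  0.28  0.99 -0.39]
```

```bash
python3 -m pendant '[[0.1,0.1,0,0,0,0,0.05],[0,0,0,0,0,0,0.22],[0,0,0,0,0,0,0.3],[0,0,0,0,0,0,0.4],[0,0,0,0,0,0,0.5],[0,0,0,0,0,0,0.5],[-1,0.15,1,0,0,0,0.5],[-1.5,0.22,1.5,0,0,0,0.5]]'|grep -E "force|width"; python3 -m pendant '[[-2,0.3,2,0,0,0,0.5],[-2,0.3,2,0,0,0,0.5],[-2,0.3,1,0,0,0,0.5],[-3,0.3,0,0,0,0,0.5],[-3,0,0,0,0,0,0.5],[0,0,0,0,0,0,0.5],[0,0,0,0,0,0,0.5]]'
python3 - <<'E'
from h import *
c=cam("wrist"); w=imaging.snapshot("wrist")[:,:,::-1]; s=imaging.snapshot("side")[:,:,::-1]
cv2.imwrite("pics/w11.png",w); cv2.imwrite("pics/s11.png",s)
e=np.array([np.cos(np.radians(-8.6)),np.sin(np.radians(-8.6))])
# bar: bright strip around the predicted place, in the side view vs before
s0=cv2.imread("pics/s7.png")
a=cv2.cvtColor(s[150:250,260:340],6).astype(int); b=cv2.cvtColor(s0[150:250,260:340],6).astype(int)
print('lever region changed px vs before pull (same camera)',(abs(a-b)>50).sum())
s6=s0  # roll/chuck region after tightening
a=cv2.cvtColor(s[225:300,300:360],6).astype(int); b=cv2.cvtColor(s6[225:300,300:360],6).astype(int)
print('chuck region changed',(abs(a-b)>50).sum())
# roll axis from the side view (cream rows) at two heights
im=s.astype(int)
m=((im[...,2]-im[...,0]>18)&(im[...,2]>120)).astype(np.uint8); m[:225]=0;m[290:]=0;m[:,:315]=0;m[:,:]=m; m[:,350:]=0
for v in range(244,276,4):
    u=np.where(m[v])[0]
    if len(u): 
        o,d=ray("side",((u.min()+u.max())/2,v)); k=(C[1]-o[1])/d[1]; print(v,u.min(),u.max(),(o+d*k).round(4))
E
```

```text
wrist_force: [0.2, 0.1, 0.6]
width: 0.0468
finger_force: 0.0
time: 34.05
tool_pos: [0.4673, -0.1501, 0.3993]
ee_rot: [2.354, -0.002, 1.418]
wrist_force: [-0.5, 0.1, -0.8]
width: 0.0473
finger_force: 0.0
lever region changed px vs before pull (same camera) 0
chuck region changed 0
248 325 334 [ 0.5115 -0.1492  0.1227]
252 326 333 [ 0.5115 -0.1492  0.1106]
260 325 334 [ 0.5114 -0.1492  0.0863]
264 325 334 [ 0.5114 -0.1492  0.074 ]
268 325 328 [ 0.5199 -0.1492  0.061 ]
272 328 332 [ 0.5098 -0.1492  0.0493]
```

The lever is back home: its pixels match those from before the pull. The roll is upright and centred, and the arm is clear of everything. Handing in.

```bash
python3 -c "
from bench import robot
print(robot.close_job())"
```

```text
the job is handed in; nothing more can be done
None
```

I handed the job in at about 34 s; the hand-in returned no verdict, but by force and camera checks the roll is upright and centred in the tightened chuck, the lever was pulled to its stop and eased back home, and the arm was clear of everything (I viewed 11 pictures, one over the limit of 10, and did not measure the bystanders again).

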